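Check a load cell with a hand push-force gauge

TASK

The load cell on the bench is to be checked against the hand force gauge. Set the round steel loading cap on the load cell's domed button so that it balances there by itself, about level, and let go of it; then take the blue force gauge out of its stand and press its tip straight down on the red target in the middle of the cap until the needle stands in the green sector (about 8 N), never into the red. Finish while holding the gauge there, upright and still, with the cap still about level, and leave the other things on the bench where they lie.

Things in the scene. Friction and masses are not known exactly. Their poses are not given: they have to be found in the camera images.
- cap: Loose bright steel loading cap lying on the bench: round disc 52 mm in diameter, 15 mm high, 0.18 kg, target on its top. Origin: centre of its underside, z up. Underside: blind round recess 38 mm wide, 7 mm deep, that goes over the load cell's 30 mm button (4 mm play all round); the recess's flat floor rests on the dome.
- cap_target (a point): The marked spot: centre of the red and white target (19 mm across, red dot 6 mm) painted flat on the cap's top face, 15 mm above the cap's origin. Fixed to the cap.
- cap_recess (a point): Centre of the floor of the cap's recess, 7 mm above the cap's origin, in the cap; it must come to lie on dome_top.
- load_cell: Fixed load cell: round aluminium housing, 78 mm wide, top 38 mm above the bench, on a dark plate 92 mm (y) by 150 mm (x -51 to 99 mm) with a grey box (top at 34 mm) on its +x side. Origin: on the bench under the button. Button: steel, 30 mm wide, dome of radius 32 mm, crown at 50 mm. A cap in place has its underside at 43 mm, its top at 58 mm; off-centre pushes tip it.
- dome_top (a point): Crown of the load cell's domed button, on its axis, 50 mm above the bench.
- stand: Fixed stand of the gauge: black block 64x78 mm on a dark steel foot 90x104 mm. The gauge stands 10 mm deep in a pocket of its top (block top 64 mm, pocket floor 54 mm above the bench; 2 mm play), its plunger in a bore below; lift the gauge straight up 55 mm or more to clear it. Origin: centre of its underside.
- gauge: Loose blue push-force gauge, 0.28 kg, upright in the stand. Origin: centre of the underside of its body, 26 mm (x) by 40 mm (y) by 96 mm high, knob on top to 110 mm. Black rubber grips on the narrow sides (43 mm over them, 20 to 72 mm above the origin): take it there from above, closing along its y. Dial on its -x face, 3 mm proud. Plunger sticks out 38 mm below the origin.
- gauge_grip (a point): Middle of the gauge's body between the rubber grips, 48 mm above the gauge's origin: the place to hold it.
- gauge_tip (a point): The round end (radius 4 mm) of the gauge's plunger, on the gauge's z axis, 38 mm below the gauge's origin when not pressed. It moves into the body when pressed.
- gauge_plunger (a joint): How far the plunger is pressed into the gauge, m: 0 free, 0.020 fully in. Linear spring 0.8 N per mm, so 8 N at 10 mm. The needle follows it: at rest lower left, straight up at 8 N; green sector from 6 N (7.5 mm) to 10 N (12.5 mm); red from 14.5 N (18 mm) up to 16 N.
- latch_unit: Bystander: white moulded latch unit, 67x93x58 mm, loose. Origin: centre of its underside.
- spanner: Bystander: combination spanner, 30x158x9 mm, lying loose. Origin: centre of its underside.
- marker_pen: Bystander: marker pen, 17x129x17 mm, lying loose. Origin: centre of its underside.
- glue_bottle: Bystander: small standing bottle, 25x44x103 mm, loose. Origin: centre of its underside.
Not all that is in view belongs to the job. Of the things like the cap, leave any that is turquoise or yellow; of the rest the smaller one is meant.

How it is judged (in metres and radians):
On the way, in this order (a step that is already met when the one before it is completed fails the run):
1. the cap balances on the dome by itself, about level, let go (horizontal distance between cap_recess and dome_top below 0.005 m and distance between cap_recess and dome_top below 0.006 m and angle between cap's own z axis and vertical below 0.14 rad and contact force between each of the fingers, gauge and cap below 0.05 N and linear speed of cap below 0.02 m/s and contact force between cap and load_cell above 0.5 N), for 0.3 s.
2. the gauge is out of its stand, in the gripper, cap still on the dome (horizontal distance between cap_recess and dome_top below 0.005 m and distance between cap_recess and dome_top below 0.006 m and angle between cap's own z axis and vertical below 0.14 rad and contact force between gauge and stand below 0.05 N and z of gauge_grip in the frame of stand above 0.12 m and contact force between the fingers and gauge above 1 N and contact force between gauge and cap below 0.05 N), for 0.1 s.
At the end, for the whole second after the job is handed in: The gauge is held upright (0.10 rad), still, touching only the cap: tip within 5 mm of the target, plunger in 7.2 to 12.8 mm, 5 to 11.5 N; the cap sits on the dome (recess within 5 mm of the crown, tilt under 0.14 rad), no finger on it; bystanders within 25 mm of their places (horizontal distance between cap_recess and dome_top below 0.005 m and distance between cap_recess and dome_top below 0.006 m and angle between cap's own z axis and vertical below 0.14 rad and horizontal distance between gauge_tip and cap_target below 0.005 m and distance between gauge_tip and cap_target below 0.007 m and value of joint gauge_plunger between 0.0072 and 0.0128 m and contact force between gauge and cap between 5 and 11.5 N and angle between gauge's own z axis and vertical below 0.1 rad and contact force between the fingers and gauge above 1 N and contact force between the fingers and cap below 0.05 N and contact force between gauge and stand below 0.05 N and contact force between gauge and load_cell below 0.05 N and linear speed of each of gauge, cap below 0.02 m/s and distance of each of latch_unit, spanner, marker_pen, glue_bottle from where it was at the start of the episode below 0.025 m); the arm keeps its last pose, push and grip.
It fails at once if the gauge is pressed into the red (overloaded) (value of joint gauge_plunger above 0.018 m).
It fails at once if the latch unit is disturbed (distance of latch_unit from where it was at the start of the episode above 0.025 m).
It fails at once if the spanner is disturbed (distance of spanner from where it was at the start of the episode above 0.025 m).
It fails at once if the marker pen is disturbed (distance of marker_pen from where it was at the start of the episode above 0.025 m).
It fails at once if the small bottle is disturbed (distance of glue_bottle from where it was at the start of the episode above 0.025 m).
It also fails if it takes over 59 s, if anything falls off the work surface, if the arm or the gripper's body presses on something with over 40 N, if the wrist force passes 120 N, or if a joint passes its speed limit or range.

ROBOT

A 6-joint arm with a two-finger parallel gripper is mounted at the origin on a cart in front of the work surface, level with it; the furniture and walls round the work are solid. World frame = base frame: x ahead of the robot, y to its left, z up, the work surface at z = 0. Lengths are in m, angles in degrees, forces in N, time in s.
With the tool pointing down it reaches from about 0.4 to 0.825 m from the base axis. Payload 7 kg.
Tool frame: the origin (TCP) lies at the very end of the fingers, on their centre line; the grasp point (between the pads) lies 19 mm behind it; z points along the fingers, y is the line along which they close (so a half turn about z gives the same grasp; the last joint's range is limited). The gripper opens to 88 mm and grips with 3 to 60 N. Pads are 19 mm wide; open, the fingers measure 130 mm over their backs; the gripper's body (78 mm by 193 mm) begins 47 mm behind the grasp point.
Start: joints at [88.012, 20.546, 0.682, 0, -70.136, -16.507], TCP at [0.214, 0.64, 0.227] pointing down, gripper open.
Joint ranges: [-176.03, 176.03], [-82.01, 121.73], [-58.28, 71.71], [-173.87, 95.51], [-174.79, -0.11], [-173.66, 173.66]. Speed limits (degrees/s): [136.94, 136.94, 172.46, 180, 180, 180].

INTERFACE

Orientations are given as [roll, pitch, yaw] about the fixed x, y, z axes, in that order (R = Rz(yaw) Ry(pitch) Rx(roll)).
In Python, from plant import get_obs, snapshot, camera_params, close_job, boxes_of, cut_out, landmark_of gives the robot as it stands.
- The arm moves only by the shell command python3 -m inch 'ROWS' [OPENING]. ROWS is text: rows parted by semicolons, each of 6 numbers parted by spaces: the shift along the tool's x, y, z in units of 30 cm (1.0 is 30 cm), then the turn, a rotation vector about the tool's x, y, z in units of pi rad (1.0 is pi rad). A call has 1 to 10 rows; each row is the pose to reach, as a shift and turn from the pose commanded when the call began, along the tool's axes at that moment, turning the shorter way round; what a row does not reach only later rows make up. A row lasts 1/12 s, in which the tool goes at most 41.7 mm and 7.16 degrees, less where a joint would pass 70% of its speed; a pose out of reach is approached as far as the arm can. A call with a number of a shift or a turn outside -1 to 1 is refused whole. A call with a gripper value outside its range is refused whole. OPENING is the closure, from -1 (fully open) to 1 (shut), set as the call begins (- or left out, the last holds). The fingers move at their own pace and stop on an object; the grip force is fixed at half the most. Time passes only in rows, so rows that repeat a pose let the fingers close. It gives the time, the measured TCP pose, the force, the opening and the grip force at its end, in the units of the state.
- get_obs(): the state, without advancing time (a new reading comes with each control period).
- snapshot(name): name is "side" or "top" or "wrist"; returns the picture (400x640x3 uint8, red, green, blue); there is no depth.
- camera_params(name): a dict with "mtx" (3x3 intrinsics, pixels), "k1" (the pictures are not rectified: a ray, as slopes to the right and down, at radius r is drawn at 1 + k1 r^2 times it, then the intrinsics apply), "rvec" (rotation vector, rad) and "tvec" (3), from world to camera coordinates, as OpenCV has them. Camera axes: x right, y down, z forward; pixel columns grow to the right and rows downward; lengths in m; the calibration is good to about 2 mm. A picture is of the moment at which its call begins: read the wrist's pose just before it. camera_params takes no time and is no camera call; for the wrist camera it gives the pose at the moment of the call.
- close_job(): hands the job in; it is judged then, once.
Trained networks look in the newest picture that a camera, given by its name, has taken for a name from the list of things; names that differ only in an ending like _2 or _b are one class to them, and where a whole thing is asked for, a point or a joint stands for the part that bears it (a point fixed in the world has none). Each returns a list of dicts, best first, with "p" (0 to 1); they miss things now and then, are a little off and sometimes report something else, mostly with a low value. They report only what shows in the picture. A call takes as long as a camera call. They do not tell look-alikes from the thing itself.
- boxes_of(camera, thing): "rect" ([left, top, width, height] in pixels, round what is visible of it).
- cut_out(camera, thing): "pixels" (400x640 bool, what is visible of it) and "rect" ([left, top, width, height] in pixels, round what is visible of it).
- landmark_of(camera, thing): "uv" ([column, row] in pixels: a listed point, or the origin of a listed thing).
The state is a dict: "clock": time; "joint_pos": joint angles; "qvel": joint speeds; "tau": joint torques, N m; "tool_pos": TCP position; "orientation": TCP orientation; "force": force on the tool from outside, world axes, zero at the start; "moment": the same for the moment, N m; "opening": finger opening in m; "gripper_force": force on a finger pad.
Only numpy, scipy, OpenCV 4.12 (cv2) and the standard library are available. Lean on these libraries where they do the work, as an engineer would, in place of code of your own. Each camera call takes 0.05 s, during which the arm holds its last target. There are 200 camera calls.

## Working session

There is one attempt and no reset: what is moved stays moved. The work goes in short steps, Python scripts to look and compute and a shell command to move; the robot and the scene stay as the last step left them, time stands still between calls to the robot, and variables do not carry over. Pictures are saved under pics/ and viewed, at most 14 in all, crops included, and the job is handed in when it is done.

```bash
mkdir -p pics; cat > h.py <<'E'
import numpy as np, cv2, json
from plant import *
def cam(n):
    c=camera_params(n); R=cv2.Rodrigues(np.array(c["rvec"],float))[0]; return np.array(c["mtx"],float),c["k1"],R,np.array(c["tvec"],float).ravel()
def ray(n,uv,c=None):
    K,k1,R,t=c or cam(n)
    d=np.linalg.inv(K)@np.array([uv[0],uv[1],1.]); rd=np.hypot(d[0],d[1]); r=rd
    for _ in range(30): r=rd/(1+k1*r*r)
    if rd>0: d[:2]*=r/rd
    return -R.T@t, R.T@d
def onz(n,uv,z,c=None):
    o,d=ray(n,uv,c); return o+d*(z-o[2])/d[2]
def tri(rs):
    A=0;b=0
    for o,d in rs:
        d=d/np.linalg.norm(d);P=np.eye(3)-np.outer(d,d);A=A+P;b=b+P@o
    x=np.linalg.solve(A,b); return x,[np.linalg.norm((np.eye(3)-np.outer(d,d)/(d@d))@(x-o)) for o,d in rs]
def proj(n,p,c=None):
    K,k1,R,t=c or cam(n); q=R@np.array(p)+t; s=q[:2]/q[2]; s=s*(1+k1*(s@s)); return (K@np.array([*s,1]))[:2]
from scipy.spatial.transform import Rotation as Ro
def totool(p,yaw=None):
    "shift in row units and turn for reaching world p"
    o=get_obs(); R=Ro.from_euler('xyz',o['orientation'],degrees=True); 
    print('rows shift',np.round(R.inv().apply(np.array(p)-o['tool_pos'])/0.3,4))
    if yaw is not None:
        print('turn',np.round((R.inv()*Ro.from_euler('xyz',[180,0,yaw],degrees=True)).as_rotvec()/np.pi,4))
E
python3 - <<'E'
from h import *
o=get_obs(); print(o)
for n in ("side","top","wrist"):
    im=snapshot(n); cv2.imwrite(f'pics/{n}0.png',im[:,:,::-1])
    c=cam(n); print(n,'pos',-c[2].T@c[3])
    for t in "cap cap_target load_cell dome_top stand gauge gauge_grip gauge_tip latch_unit spanner marker_pen glue_bottle".split():
        l=landmark_of(n,t); b=boxes_of(n,t)
        print(t,[(np.round(x['uv']).tolist(),round(x['p'],2)) for x in l[:4]],[(np.round(x['rect']).tolist(),round(x['p'],2)) for x in b[:5]])
E
```

```text
{'clock': 0.0, 'joint_pos': array([ 8.80119943e+01,  2.05904151e+01,  6.34210436e-01, -2.12528121e-02,
       -7.01374410e+01, -1.65084709e+01]), 'qvel': array([ 0.07184188,  0.08996568, -0.05604184, -0.00736488, -0.04296568,
        0.04996701]), 'tau': array([-9.36232118e-05, -5.82706690e+01,  2.93049252e+01,  6.99691057e+00,
        7.10588458e-03, -1.45639988e-04]), 'tool_pos': array([0.21398674, 0.63965589, 0.22563397]), 'orientation': array([ 1.79904537e+02, -7.45724059e-03, -1.85037077e+01]), 'force': array([ 1.12020571,  0.45705791, -0.72826408]), 'moment': array([ 0.01927457, -0.00565826, -0.00821165]), 'gripper_force': 0.0, 'opening': 0.08765905789999644}
side pos [ 0.50424937 -0.6107674   0.41847474]
cap [([379.0, 292.0], 0.92), ([340.0, 252.0], 0.67), ([269.0, 247.0], 0.63), ([306.0, 227.0], 0.53)] [([359.0, 269.0, 37.0, 31.0], 0.78), ([255.0, 233.0, 34.0, 24.0], 0.66), ([327.0, 239.0, 20.0, 17.0], 0.55)]
cap_target [([378.0, 282.0], 0.86), ([272.0, 237.0], 0.78), ([337.0, 242.0], 0.78), ([306.0, 220.0], 0.51)] [([326.0, 240.0, 25.0, 16.0], 0.75), ([256.0, 234.0, 30.0, 23
[... 1828 characters left out ...]
25.0], 0.79)] [([390.0, 214.0, 26.0, 23.0], 0.88)]
gauge_tip [] [([304.0, 139.0, 37.0, 36.0], 0.63)]
latch_unit [([326.0, 162.0], 0.9)] [([306.0, 140.0, 36.0, 34.0], 0.87), ([389.0, 214.0, 26.0, 21.0], 0.37)]
spanner [([426.0, 274.0], 0.94)] [([400.0, 254.0, 62.0, 33.0], 0.71)]
marker_pen [] [([234.0, 274.0, 57.0, 14.0], 0.64), ([388.0, 216.0, 29.0, 21.0], 0.46)]
glue_bottle [([426.0, 139.0], 0.7)] [([420.0, 122.0, 17.0, 27.0], 0.63), ([207.0, 182.0, 51.0, 74.0], 0.31)]
wrist pos [0.29099679 0.61340344 0.38392566]
cap [] []
cap_target [] []
load_cell [] []
dome_top [] []
stand [] []
gauge [] []
gauge_grip [] []
gauge_tip [] []
latch_unit [] []
spanner [] []
marker_pen [] []
glue_bottle [] []
```

```bash
python3 - <<'E'
import cv2
a=cv2.imread('pics/top0.png')[100:300,190:480]; cv2.imwrite('pics/topc.png',cv2.resize(a,None,fx=2.75,fy=2.75,interpolation=cv2.INTER_CUBIC))
a=cv2.imread('pics/side0.png')[150:350,190:480]; cv2.imwrite('pics/sidec.png',cv2.resize(a,None,fx=2.75,fy=2.75,interpolation=cv2.INTER_CUBIC))
E
```

```text
(no output)
```

View pics/topc.png

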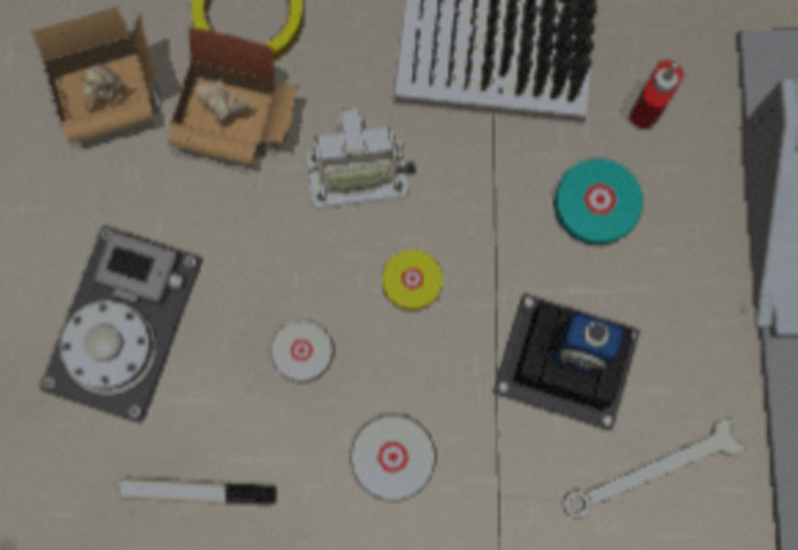

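View pics/sidec.png

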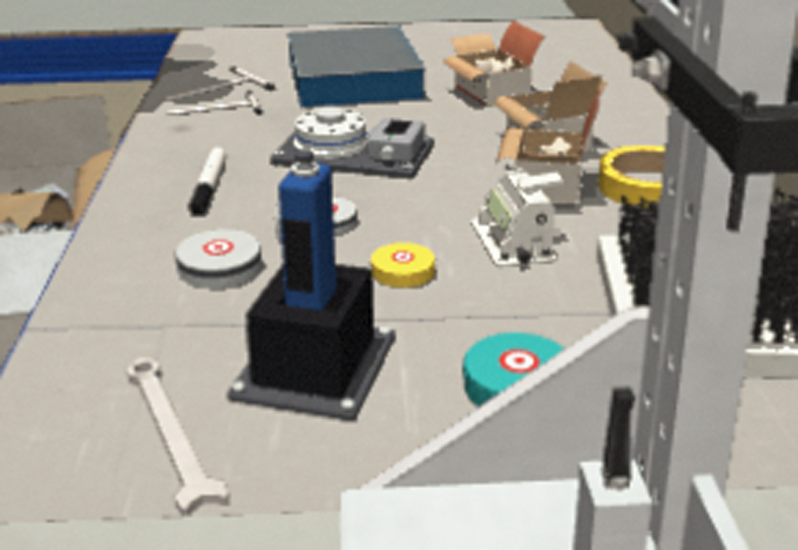

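The top view shows four discs, by pixel in the full picture: (300,227) small bright steel, (333,266) larger bright steel, (340,202) yellow, (408,173) turquoise. Only two are neither yellow nor turquoise, and the smaller of those, at (300,227), is the cap. The load cell dome is at (228,224) with its box to the upper right. The gauge in its stand is at (405,222), with the dial facing the bottom of the picture. In the side view the small cap is partly hidden behind the gauge.

```bash
python3 - <<'E'
from h import *
c=cam('top')
for n,uv,z in [('cap',(300,227.5),.015),('big',(333,266),.015),('yel',(340,201.5),.015),('tur',(408,172.5),.015),('dome',(227.8,224.5),.05),('lcbox',(241,196),.034),('plate',(206,239),.008),('plate',(229,184),.008),('plate',(262,195),.008),('plate',(242,251),.008),('knob',(406.5,221),.164),('pl',(373,242),.005),('pl',(383,209),.005),('pl',(421,220),.005),('pl',(411,255),.005),('latch',(320,160),.03),('bottle',(430,133),.08),('spanner',(426,273),.005),('pen',(262,279),.01)]:
    p=onz('top',uv,z,c); print(n,p.round(4),round(np.hypot(p[0],p[1]),3))
cv2.imwrite('pics/capc.png',cv2.resize(cv2.imread('pics/top0.png')[205:285,280:360],None,fx=6,fy=6,interpolation=cv2.INTER_CUBIC))
E
```

```text
cap [0.4741 0.2134 0.015 ] 0.52
big [0.387  0.1368 0.015 ] 0.41
yel [0.5361 0.1212 0.015 ] 0.55
tur [ 0.6074 -0.0393  0.015 ] 0.609
dome [0.4747 0.3726 0.05  ] 0.603
lcbox [0.5433 0.3494 0.034 ] 0.646
plate [0.4468 0.4301 0.008 ] 0.62
plate [0.5776 0.3842 0.008 ] 0.694
plate [0.5516 0.3051 0.008 ] 0.63
plate [0.4198 0.3459 0.008 ] 0.544
knob [ 0.468  -0.0066  0.164 ] 0.468
pl [0.4433 0.0445 0.005 ] 0.446
pl [0.521 0.02  0.005] 0.521
pl [ 0.4957 -0.0679  0.005 ] 0.5
pl [ 0.4144 -0.0421  0.005 ] 0.416
latch [0.6321 0.1688 0.03  ] 0.654
bottle [ 0.6824 -0.0795  0.08  ] 0.687
spanner [ 0.3741 -0.0747  0.005 ] 0.382
pen [0.3569 0.2972 0.01  ] 0.464
```

View pics/capc.png

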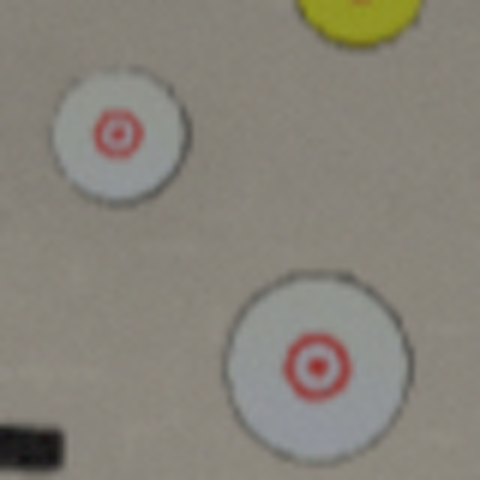

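The crop confirms it: the small steel disc's target is at (299.8,227.3), clearly smaller than the larger steel disc at (333,266). Next I go above it and measure with the wrist camera.

```bash
python3 -c "
from h import *
totool([.45,.25,.22],-18)"
```

```text
rows shift [1.1581 0.9838 0.0219]
turn [ 0.     -0.     -0.0027]
```

```bash
r="";python3 -m inch '0.8 0.68 0.01 0 0 0;0.8 0.68 0.01 0 0 0;0.8 0.68 0.01 0 0 0;0.8 0.68 0.01 0 0 0;0.8 0.68 0.01 0 0 0;0.8 0.68 0.01 0 0 0;0.8 0.68 0.01 0 0 0;0.8 0.68 0.01 0 0 0;0.8 0.68 0.01 0 0 0;0.8 0.68 0.01 0 0 0' -1
python3 -m inch '0.358 0.304 0 0 0 -0.0027;0.358 0.304 0 0 0 -0.0027;0.358 0.304 0 0 0 -0.0027;0.358 0.304 0 0 0 -0.0027;0.358 0.304 0 0 0 -0.0027;0.358 0.304 0 0 0 -0.0027;0.358 0.304 0 0 0 -0.0027;0.358 0.304 0 0 0 -0.0027'
cat >> h.py <<'E'
def look(n,things,name=None):
    im=snapshot(n); 
    if name: cv2.imwrite(f'pics/{name}.png',im[:,:,::-1])
    c=cam(n)
    for t,z in things:
        for x in landmark_of(n,t)[:3]: print(n,t,np.round(x['uv'],1),round(x['p'],2),onz(n,x['uv'],z,c).round(4))
    return im,c
def red(im,near,rad=40):
    "centroid of the red target near a pixel"
    h=im.astype(int); m=(h[...,0]>h[...,1]+45)&(h[...,0]>h[...,2]+45)
    v,u=np.nonzero(m); k=np.hypot(u-near[0],v-near[1])<rad; return (u[k].min()+u[k].max())/2,(v[k].min()+v[k].max())/2,k.sum(),(u[k].mean(),v[k].mean())
E
python3 -c "
from h import *
print(get_obs()['tool_pos'],get_obs()['orientation'])
look('wrist',[('cap_target',.015),('dome_top',.05),('gauge_grip',.102),('load_cell',0)],'w1')"
```

```text
clock: 4.58
tool_pos: [0.3778, 0.3695, 0.224]
orientation: [-179.9, -0.0, -18.6]
force: [1.0, 0.3, -0.4]
opening: 0.0876
gripper_force: 0.0
clock: 5.25
tool_pos: [0.4496, 0.2512, 0.2235]
orientation: [-180.0, 0.0, -17.9]
force: [0.1, -0.8, 0.0]
opening: 0.0876
gripper_force: 0.0
[0.44956229 0.25119355 0.2235011 ] [-1.79995014e+02  3.75246687e-03 -1.79259223e+01]
wrist cap_target [343.  144.9] 0.86 [0.4738 0.213  0.015 ]
wrist cap_target [420.3 195.3] 0.78 [0.3832 0.1379 0.015 ]
wrist cap_target [402.6  68.7] 0.58 [0.5348 0.1251 0.015 ]
wrist dome_top [207.8 191.4] 0.58 [0.4758 0.3758 0.05  ]
wrist gauge_grip [595.1  88.5] 0.95 [ 0.4661 -0.0097  0.102 ]
wrist load_cell [223.  178.1] 0.59 [0.4785 0.3724 0.    ]
```

View pics/w1.png

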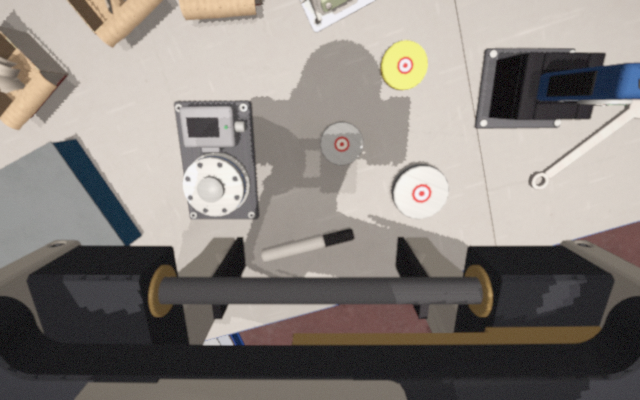

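The wrist view shows the small cap's target at (342,144), the dome at (209,188) and the load cell plate square to the image, so the yaw of about -18° matches. The gauge is at the right edge (590,85).

```bash
python3 -c "
from h import *
im=cv2.imread('pics/w1.png')[:,:,::-1]; c=cam('wrist')
r=red(im,(342,144),12); print(r, onz('wrist',r[:2],.015,c))
for uv in [(209,187),(209.5,188)]: print(onz('wrist',uv,.05,c))
g=[(178,104),(243,107),(250,213),(192,215)]
o=[onz('wrist',u,.0,c) for u in g]; print(np.round(o,4))
# housing circle
gray=cv2.cvtColor(np.ascontiguousarray(im),cv2.COLOR_RGB2GRAY)
print(cv2.HoughCircles(cv2.resize(gray[150:225,170:260],None,fx=4,fy=4),cv2.HOUGH_GRADIENT,1,20,param1=120,param2=25,minRadius=30,maxRadius=150))
totool([.4739,.213,.10],-18)"
```

```text
(np.float64(341.0), np.float64(144.0), np.int64(99), (np.float64(341.42424242424244), np.float64(143.77777777777777))) [0.47571494 0.21439136 0.015     ]
[0.48038929 0.37175934 0.05      ]
[0.47913459 0.37170104 0.05      ]
[[0.5802 0.3872 0.    ]
 [0.5525 0.3138 0.    ]
 [0.4233 0.3564 0.    ]
 [0.4447 0.4319 0.    ]]
[[[173.5 156.5 117.9]
  [181.5 132.5 131.6]
  [156.5 169.5 139.3]
  [196.5 152.5 106.4]]]
rows shift [0.1155 0.0943 0.4117]
turn [0.     0.     0.0003]
```

```bash
python3 -m inch '0.118 0.092 0.2 0 0 0;0.118 0.092 0.41 0 0 0;0.118 0.092 0.41 0 0 0;0.118 0.092 0.41 0 0 0;0.118 0.092 0.41 0 0 0;0.118 0.092 0.41 0 0 0' 
python3 -c "
from h import *
o=get_obs();print(o['tool_pos'],o['orientation'])
im,c=look('wrist',[('cap_target',.015)],'w2')
g=proj('wrist',[.4748,.2135,.015],c);print(g)
r=red(im,g,20); print(r, onz('wrist',r[:2],.015,c))
im=snapshot('top');print(proj('top',[.4748,.2135,.015]))
"
```

```text
clock: 6.0
tool_pos: [0.4758, 0.2134, 0.1017]
orientation: [180.0, -0.0, -18.0]
force: [0.8, -0.2, 0.6]
opening: 0.0877
gripper_force: 0.0
[0.47577589 0.21343015 0.10170064] [ 1.79989935e+02 -4.32054555e-02 -1.79763002e+01]
wrist cap_target [407.8 100.3] 0.93 [0.5357 0.1226 0.015 ]
wrist cap_target [317.3 205.8] 0.9 [0.4754 0.2158 0.015 ]
[320.06809509 205.66983667]
(np.float64(317.5), np.float64(204.5), np.int64(197), (np.float64(317.1370558375635), np.float64(204.58883248730965))) [0.4764761  0.21526327 0.015     ]
[299.97416621 227.21587659]
```

View pics/w2.png

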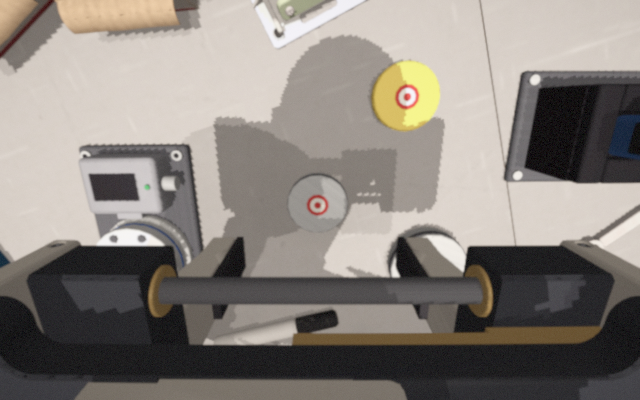

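The view shows the target at (317.3,204.5), centred between the open fingers, with the yellow disc clear at (407,97). I descend and grip.

```bash
python3 -m inch '0.001 -0.006 0.1 0 0 0;0.001 -0.006 0.2 0 0 0;0.001 -0.006 0.27 0 0 0;0.001 -0.006 0.3 0 0 0;0.001 -0.006 0.321 0 0 0;0.001 -0.006 0.321 0 0 0;0.001 -0.006 0.321 0 0 0' 
python3 -m inch '0 0 0 0 0 0;0 0 0 0 0 0;0 0 0 0 0 0;0 0 0 0 0 0;0 0 0 0 0 0;0 0 0 0 0 0;0 0 0 0 0 0;0 0 0 0 0 0' 1
python3 -c "
from h import *
o=get_obs();print(o['tool_pos'],o['orientation'])
im,c=look('wrist',[('cap_target',.015)],'w3')
g=proj('wrist',[.4764,.2152,.015],c);print(g)
r=red(im,g,30); print(r, onz('wrist',r[:2],.015,c))
"
```

```text
clock: 6.73
tool_pos: [0.4767, 0.2152, 0.0055]
orientation: [-179.9, -0.1, -18.0]
force: [-0.7, 0.2, 0.1]
opening: 0.0878
gripper_force: 0.0
clock: 7.4
tool_pos: [0.4761, 0.2145, 0.0044]
orientation: [-180.0, -0.0, -18.0]
force: [-0.3, -0.0, 3.2]
opening: 0.0506
gripper_force: 30.0
[0.47608388 0.21451752 0.00444928] [-1.79982555e+02 -1.20953840e-02 -1.80056450e+01]
wrist cap_target [319.5 261.8] 0.86 [0.4754 0.2139 0.015 ]
wrist cap_target [466.3  93.8] 0.75 [0.5369 0.1227 0.015 ]
wrist cap_target [320.4 254. ] 0.68 [0.4797 0.212  0.015 ]
[316.63086477 260.88790555]
(np.float64(320.0), np.float64(261.0), np.int64(471), (np.float64(320.12738853503186), np.float64(260.69214437367305))) [0.47576948 0.21347738 0.015     ]
```

```bash
python3 -m inch '0 0 -0.1 0 0 0;0 0 -0.24 0 0 0;0 0 -0.38 0 0 0;0 0 -0.5 0 0 0;0 0 -0.5 0 0 0'
python3 -c "
from h import *
totool([.403,.397,.16],-18)"
```

```text
clock: 7.92
tool_pos: [0.4792, 0.2166, 0.1617]
orientation: [-179.5, -0.4, -17.9]
force: [1.6, 1.2, -2.4]
opening: 0.051
gripper_force: 30.0
rows shift [-0.4268 -0.4937  0.0072]
turn [-0.0029 -0.0022  0.0004]
```

```bash
python3 -m inch '-0.1 -0.12 0 0 0 0;-0.2 -0.24 0 0 0 0;-0.3 -0.36 0 0 0 0;-0.4 -0.46 0 0 0 0;-0.427 -0.494 0 0 0 0;-0.427 -0.494 0 0 0 0;-0.427 -0.494 0 0 0 0;-0.427 -0.494 0 0 0 0'
python3 -c "
from h import *
o=get_obs();print(o['tool_pos'],o['orientation'])
im,c=look('wrist',[('dome_top',.05),('cap_target',o['tool_pos'][2]+.0105)],'w4')
print(proj('wrist',[.4775,.3725,.05],c))
r=red(im,(320,261),40); print(r, onz('wrist',r[:2],o['tool_pos'][2]+.0105,c))
look('top',[('dome_top',.05),('cap_target',o['tool_pos'][2]+.0105)])
look('side',[('dome_top',.05),('cap_target',o['tool_pos'][2]+.0105)])
"
```

```text
clock: 8.58
tool_pos: [0.3994, 0.3944, 0.1533]
orientation: [179.9, 0.0, -18.0]
force: [-0.2, 0.3, -1.7]
opening: 0.0511
gripper_force: 30.0
[0.39935624 0.39437138 0.15330261] [ 1.79894615e+02  3.19035154e-02 -1.79818652e+01]
wrist dome_top [312.9 107.2] 0.88 [0.4764 0.3739 0.05  ]
wrist dome_top [317.1 254.1] 0.49 [0.3471 0.4126 0.05  ]
wrist cap_target [319.1 260.8] 0.82 [0.3995 0.3934 0.1638]
wrist cap_target [579.7 120.6] 0.56 [0.4319 0.2519 0.1638]
[314.08615466 105.30748152]
(np.float64(320.0), np.float64(261.0), np.int64(470), (np.float64(320.0808510638298), np.float64(260.60425531914893))) [0.39925489 0.39301466 0.16380261]
top dome_top [224.  223.3] 0.92 [0.4773 0.3813 0.05  ]
top dome_top [398.7 226.1] 0.42 [ 0.4743 -0.0087  0.05  ]
top cap_target [406.4 170.4] 0.87 [ 0.572  -0.0093  0.1638]
top cap_target [333.1 266.2] 0.84 [0.3779 0.1386 0.1638]
top cap_target [341.7 204.2] 0.68 [0.5009 0.122  0.1638]
side dome_top [310.6 188.9] 0.86 [0.4794 0.3817 0.05  ]
side cap_target [336.6 242.2] 0.81 [ 0.5263 -0.1432  0.1638]
side cap_target [379.8 282.9] 0.72 [ 0.5715 -0.2452  0.1638]
side cap_target [272.6 241.2] 0.61 [ 0.4352 -0.1349  0.1638]
```

View pics/w4.png

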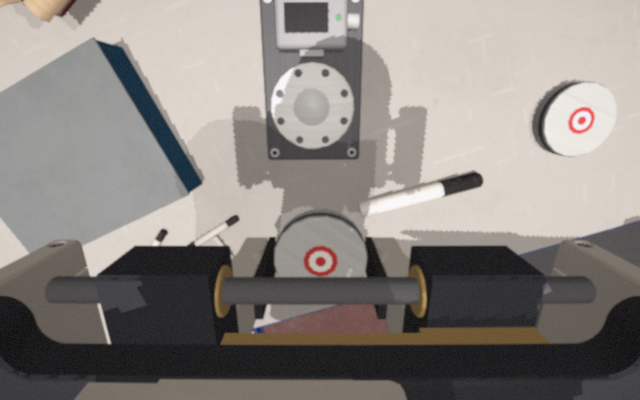

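The view shows the held cap's target at (320,261), the housing circle centred around (313,105) with the dome in it, and nothing near the fingers' path. I fit the circle to refine this.

```bash
python3 -c "
from h import *
im=cv2.imread('pics/w4.png'); c=cam('wrist')
g=cv2.cvtColor(im,cv2.COLOR_BGR2GRAY); F=4
x0,y0=255,50; a=cv2.resize(g[y0:160,x0:370],None,fx=F,fy=F,interpolation=cv2.INTER_CUBIC)
def bestring(z,rad,N=90):
    th=np.linspace(0,2*np.pi,N,endpoint=False); gf=cv2.GaussianBlur(g.astype(np.float32),(0,0),0.8); best=[]
    for dx in np.arange(-.008,.0081,.0005):
        for dy in np.arange(-.008,.0081,.0005):
            v=[]
            for s in (-.0012,.0012):
                P=np.array([proj('wrist',[.477+dx+(rad+s)*np.cos(t),.3735+dy+(rad+s)*np.sin(t),z],c) for t in th],np.float32)
                v.append(cv2.remap(gf,P[None,:,0],P[None,:,1],cv2.INTER_LINEAR)[0])
            d=v[0]-v[1]; best.append((abs(np.median(d)) ,.477+dx,.3735+dy))
    best.sort(reverse=True); b=np.array(best[:8]); return b.mean(0)
print('housing',bestring(.038,.039)); print('button',bestring(.045,.015))
"
```

```text
housing [12.22929525  0.483       0.3743125 ]
button [21.09426975  0.4775625   0.3760625 ]
```

```bash
python3 -c "
from h import *
im=cv2.imread('pics/w4.png'); c=cam('wrist')
for p in [(.4776,.3761),(.4764,.3739)]:
    for r,z,col in [(.039,.038,0),(.015,.0463,0)]:
        q=[proj('wrist',[p[0]+r*np.cos(t),p[1]+r*np.sin(t),z],c) for t in (-.314,1.257,2.827,4.398)]; print(p,r,np.round(q,1).tolist())
print(onz('wrist',(313,105),.038,c))
a=cv2.resize(im[50:160,255:370],None,fx=5,fy=5,interpolation=cv2.INTER_CUBIC)
q=np.array([proj('wrist',[.4770+.039*np.cos(t),.375+.039*np.sin(t),.038],c) for t in np.linspace(0,6.28,80)]); q=((q-[255,50]+.5)*5-.5)
for u in q: cv2.circle(a,tuple(int(round(k)) for k in u),1,(0,0,255),-1)
q=np.array([proj('wrist',[.4770+.015*np.cos(t),.375+.015*np.sin(t),.0463],c) for t in np.linspace(0,6.28,50)]); q=((q-[255,50]+.5)*5-.5)
for u in q: cv2.circle(a,tuple(int(round(k)) for k in u),1,(0,255,0),-1)
cv2.imwrite('pics/dome.png',a)"
```

```text
(0.4776, 0.3761) 0.039 [[311.0, 57.9], [266.4, 106.9], [311.7, 151.8], [356.3, 106.9]]
(0.4776, 0.3761) 0.015 [[310.9, 88.0], [293.2, 107.0], [311.2, 125.2], [328.9, 106.9]]
(0.4764, 0.3739) 0.039 [[313.9, 58.5], [269.3, 107.5], [314.4, 152.3], [359.1, 107.4]]
(0.4764, 0.3739) 0.015 [[313.9, 88.6], [296.2, 107.5], [314.1, 125.8], [331.8, 107.5]]
[0.47862674 0.37425159 0.038     ]
```

View pics/dome.png

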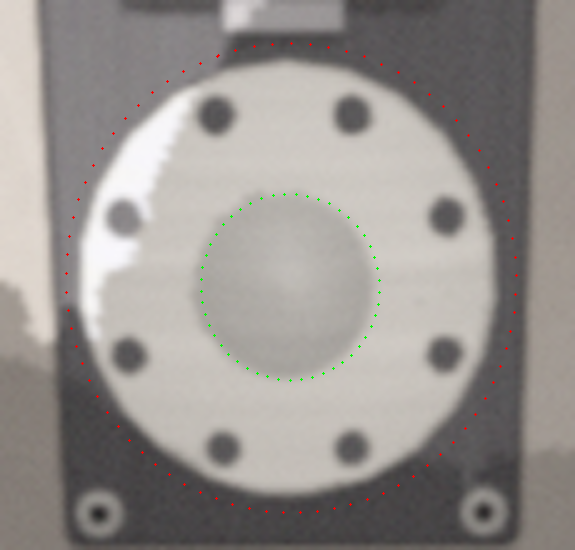

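The overlay fits the button to about 0.5 mm (image shift left), giving a dome near (0.4776,0.3767) once the wrist bias is added.

```bash
python3 -c "
from h import *
totool([.4776,.3767,.09],-18)"
```

```text
rows shift [ 0.2637 -0.0232  0.2147]
turn [-0.0001 -0.     -0.0003]
```

```bash
python3 -m inch '0.1 -0.01 0.05 0 0 0;0.2 -0.02 0.14 0 0 0;0.264 -0.023 0.215 0 0 0;0.264 -0.023 0.215 0 0 0;0.264 -0.023 0.215 0 0 0;0.264 -0.023 0.215 0 0 0;0.264 -0.023 0.215 0 0 0;0.264 -0.023 0.215 0 0 0'
python3 -c "
from h import *
o=get_obs();print(o['tool_pos'],o['orientation']);totool([.4776,.3767,.0482],-18)
im,c=look('top',[])
g=proj('top',o['tool_pos']+[0,0,.0105],c);print(g)
cv2.imwrite('pics/top2.png',im[:,:,::-1])
try: r=red(im,g,15); print(r,onz('top',r[:2],o['tool_pos'][2]+.0105,c))
except Exception as e: print(e)
"
```

```text
clock: 9.7
tool_pos: [0.4772, 0.3779, 0.0911]
orientation: [-179.9, -0.0, -18.0]
force: [-0.9, 0.2, -1.2]
opening: 0.0507
gripper_force: 30.0
[0.47723885 0.37788139 0.09111534] [-1.79880057e+02 -3.96065939e-02 -1.79525798e+01]
rows shift [0.0023 0.0037 0.143 ]
turn [-0.0007 -0.0002  0.0003]
[220.28293262 219.73127504]
zero-size array to reduction operation minimum which has no identity
```

```bash
python3 -m inch '0.002 0.003 0.05 0 0 0;0.002 0.003 0.09 0 0 0;0.002 0.003 0.12 0 0 0;0.002 0.003 0.132 0 0 0;0.002 0.003 0.136 0 0 0;0.002 0.003 0.139 0 0 0;0.002 0.003 0.139 0 0 0;0.002 0.003 0.139 0 0 0'
python3 -m inch '0 0 0.002 0 0 0;0 0 0.004 0 0 0;0 0 0.004 0 0 0;0 0 0.004 0 0 0'
python3 -c "
from h import *
o=get_obs();print(o['tool_pos'],o['orientation'],o['force'],o['moment']);totool([.4776,.3767,.0482],-18)"
```

```text
clock: 10.42
tool_pos: [0.4779, 0.3763, 0.0487]
orientation: [-180.0, -0.0, -18.0]
force: [0.5, -0.3, -1.3]
opening: 0.0507
gripper_force: 30.0
clock: 10.75
tool_pos: [0.4779, 0.3762, 0.0472]
orientation: [-180.0, -0.0, -18.0]
force: [0.4, 0.2, 0.3]
opening: 0.051
gripper_force: 30.0
[0.47789097 0.37618594 0.04721244] [-1.79963967e+02 -1.81746348e-02 -1.80021091e+01] [0.3887381  0.16302436 0.34527306] [ 0.0984409   0.05945087 -0.03570184]
rows shift [-0.0015 -0.0013 -0.0033]
turn [-0.0002 -0.0001 -0.    ]
```

```bash
python3 -m inch '0 0 0 0 0 0;0 0 0 0 0 0;0 0 0 0 0 0;0 0 0 0 0 0;0 0 0 0 0 0;0 0 0 0 0 0;0 0 0 0 0 0;0 0 0 0 0 0' -1
python3 -m inch '0 0 -0.06 0 0 0;0 0 -0.15 0 0 0;0 0 -0.28 0 0 0;0 0 -0.4 0 0 0;0 0 -0.4 0 0 0;0 0 -0.4 0 0 0'
python3 -c "
from h import *
o=get_obs();print(o['tool_pos'],o['orientation'])
im,c=look('wrist',[('cap_target',.058),('dome_top',.05),('cap_recess',.05)],'w5')
g=proj('wrist',[.4776,.3767,.058],c);print(g)
r=red(im,g,25); print(r, onz('wrist',r[:2],.058,c))
"
```

```text
clock: 11.42
tool_pos: [0.4777, 0.3759, 0.0469]
orientation: [180.0, -0.0, -18.0]
force: [-0.5, 0.5, 0.8]
opening: 0.0871
gripper_force: 0.0
clock: 11.92
tool_pos: [0.4786, 0.3772, 0.1698]
orientation: [-179.7, -0.1, -18.0]
force: [0.1, -0.1, -0.8]
opening: 0.0877
gripper_force: 0.0
[0.47855609 0.37717416 0.16980946] [-1.79701273e+02 -9.75309907e-02 -1.79977892e+01]
wrist cap_target [559.5  47.5] 0.98 [0.5377 0.152  0.058 ]
wrist cap_target [558.6 199.1] 0.97 [0.4065 0.164  0.058 ]
wrist cap_target [322.8 197.1] 0.7 [0.4762 0.373  0.058 ]
wrist cap_recess [318.1 193.8] 0.92 [0.4783 0.3769 0.05  ]
wrist cap_recess [549.8 195.1] 0.91 [0.4088 0.1663 0.05  ]
[318.51653363 196.87934665]
(np.float64(322.5), np.float64(196.0), np.int64(170), (np.float64(322.49411764705883), np.float64(196.0705882352941))) [0.4772737 0.3729394 0.058    ]
```

View pics/w5.png

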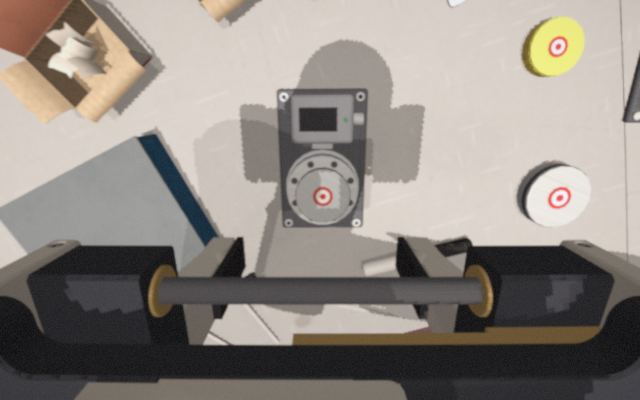

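The cap sits on the dome with its target at (322.5,196). I want a settled, enlarged look at its centring and level.

```bash
python3 -m inch '0 0 0 0 0 0;0 0 0 0 0 0'
python3 -c "
from h import *
o=get_obs();print(o['tool_pos'],o['orientation'])
im,c=look('wrist',[]); g=proj('wrist',[.4776,.3767,.058],c)
r=red(im,g,25); p=onz('wrist',r[:2],.058,c); print(g,r,p)
F=8;u0,v0=280,150
a=cv2.resize(im[v0:v0+75,u0:u0+90,::-1],None,fx=F,fy=F,interpolation=cv2.INTER_CUBIC)
def ring(P,R,z,col):
    for t in np.linspace(0,6.28,70):
        q=(proj('wrist',[P[0]+R*np.cos(t),P[1]+R*np.sin(t),z],c)-[u0,v0]+.5)*F-.5; cv2.circle(a,tuple(int(round(k)) for k in q),1,col,-1)
ring(p,.026,.058,(0,0,255)); ring(p,.036,.038,(0,255,0))
cv2.imwrite('pics/cap5.png',a)
im,c=look('top',[]); g=proj('top',[.4757,.3747,.058],c); r=red(im,g,12); print(g,r,onz('top',r[:2],.058,c))
im,c=look('side',[('cap_target',.058),('cap_recess',.05)])
"
```

```text
clock: 12.28
tool_pos: [0.4774, 0.3756, 0.1658]
orientation: [179.9, 0.0, -18.0]
force: [-0.4, -0.8, -0.6]
opening: 0.0874
gripper_force: 0.0
[0.47738602 0.37559639 0.16577384] [ 1.79895200e+02  3.32488726e-02 -1.80114809e+01]
[317.46162134 197.33354664] (np.float64(319.5), np.float64(196.5), np.int64(176), (np.float64(319.2556818181818), np.float64(196.4659090909091))) [0.47778247 0.37467339 0.058     ]Traceback (most recent call last):
  File "<string>", line 13, in <module>
    im,c=look('top',[]); g=proj('top',[.4757,.3747,.058],c); r=red(im,g,12); print(g,r,onz('top',r[:2],.058,c))
                                                               ~~~^^^^^^^^^
  File "h.py", line 37, in red
    v,u=np.nonzero(m); k=np.hypot(u-near[0],v-near[1])<rad; return (u[k].min()+u[k].max())/2,(v[k].min()+v[k].max())/2,k.sum(),(u[k].mean(),v[k].mean())
                                                                    ~~~~~~~~^^
    return umr_minimum(a, axis, None, out, keepdims, initial, where)
ValueError: zero-size array to reduction operation minimum which has no identity
```

View pics/cap5.png

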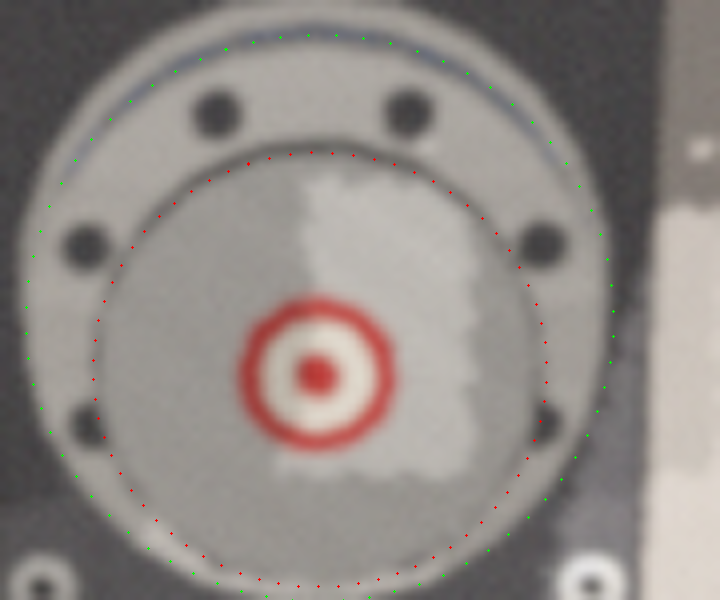

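The cap sits centred within about 1 mm and level: the red rim overlay and the housing overlay both fit, with the target at (317,374) in the crop. Now the gauge.

```bash
python3 -c "
from h import *
totool([.43,.005,.26],-18)"
```

```text
rows shift [ 0.2313  1.2247 -0.3115]
turn [ 0.0004  0.0001 -0.0001]
```

```bash
python3 -m inch '0 0.08 -0.08 0 0 0;0 0.2 -0.15 0 0 0;0.05 0.32 -0.22 0 0 0;0.08 0.44 -0.28 0 0 0;0.11 0.55 -0.31 0 0 0;0.13 0.66 -0.31 0 0 0;0.15 0.78 -0.31 0 0 0;0.17 0.89 -0.31 0 0 0;0.19 0.99 -0.31 0 0 0;0.19 0.99 -0.31 0 0 0'
python3 -m inch '0.02 0.1 0 0 0 0;0.04 0.2 0 0 0 0;0.04 0.235 0 0 0 0;0.04 0.235 0 0 0 0;0.04 0.235 0 0 0 0;0.04 0.235 0 0 0 0'
python3 -c "
from h import *
o=get_obs();print(o['tool_pos'],o['orientation'])
im,c=look('wrist',[('gauge_grip',.102),('gauge',.054),('stand',0)],'w6')
im,c=look('top',[]); r=red(im,proj('top',[.4757,.3747,.058],c),14); print(r,onz('top',r[:2],.058,c))
look('side',[('gauge_grip',.102)])
"
```

```text
clock: 13.22
tool_pos: [0.4387, 0.0721, 0.2601]
orientation: [180.0, 0.0, -18.1]
force: [-0.1, -0.3, 0.3]
opening: 0.0877
gripper_force: 0.0
clock: 13.72
tool_pos: [0.43, 0.0057, 0.2599]
orientation: [-180.0, -0.0, -18.0]
force: [-0.1, -0.3, 0.1]
opening: 0.0876
gripper_force: 0.0
[0.42998197 0.00568891 0.25986691] [-1.79988171e+02 -9.76298728e-03 -1.80105528e+01]
wrist gauge_grip [320.6 147.3] 0.9 [ 0.4664 -0.0078  0.102 ]
wrist gauge [320.3 138.3] 0.94 [ 0.4704 -0.0088  0.054 ]
wrist stand [316.4 131.3] 0.75 [ 0.4754 -0.005   0.    ]
(np.float64(226.0), np.float64(222.5), np.int64(36), (np.float64(225.94444444444446), np.float64(222.63888888888889))) [0.47796495 0.3751239  0.058     ]
side gauge_grip [302.3 234.6] 0.87 [0.4706 0.0029 0.102 ]
```

View pics/w6.png

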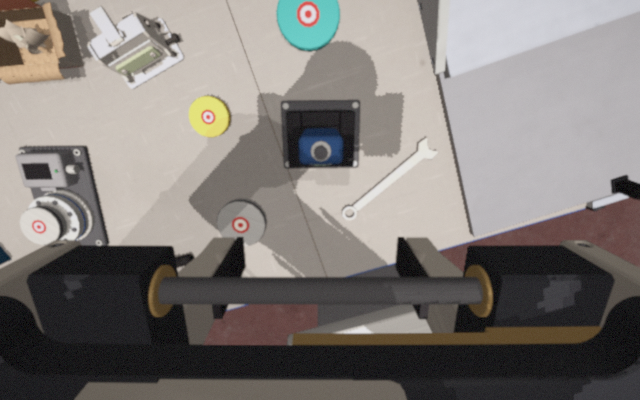

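The wrist view shows the gauge knob at (320.5,151), the stand square to the image, and the spanner well right of it at (345–430,140–212). The top camera puts the cap still on the dome at (0.478,0.375).

```bash
python3 -c "
from h import *
im=cv2.imread('pics/w6.png');c=cam('wrist')
for uv in [(320.5,150.5)]: print('knob',onz('wrist',uv,.164,c))
b=im.astype(int); m=((b[...,0]>b[...,2]+40)&(b[...,0]>60)); v,u=np.nonzero(m[100:170,280:360]); v+=100;u+=280
print(u.min(),u.max(),v.min(),v.max())
print(cv2.minAreaRect(np.c_[u,v].astype(np.float32)))
for uv in [(u.min(),v.min()),(u.max(),v.min())]: print(onz('wrist',uv,.150,c))
print(np.round([onz('wrist',q,.005,c) for q in [(286,103.5),(355.5,104),(287.5,163),(355,162)]],4))
totool([.4675,-.0070,.20],-18)"
```

```text
knob [ 0.47161929 -0.00964485  0.164     ]
299 342 129 163
((320.5224609375, 145.71804809570312), (33.639827728271484, 43.29136657714844), 88.21009063720703)
[0.49303749 0.0029209  0.15      ]
[ 0.48160707 -0.03242111  0.15      ]
[[ 0.5214  0.0211  0.005 ]
 [ 0.493  -0.0648  0.005 ]
 [ 0.4471  0.0456  0.005 ]
 [ 0.4198 -0.0432  0.005 ]]
rows shift [0.1327 0.001  0.1993]
turn [0.     0.     0.0002]
```

```bash
python3 -c "
from h import *
totool([.471,-.0085,.104],-18)"
python3 -m inch '0.05 -0.001 0 0 0 0;0.1 -0.001 0 0 0 0;0.144 0.002 0.05 0 0 0;0.144 0.002 0.15 0 0 0;0.144 0.002 0.2 0 0 0;0.144 0.002 0.2 0 0 0;0.144 0.002 0.2 0 0 0;0.144 0.002 0.2 0 0 0'
python3 -c "
from h import *
totool([.471,-.0085,.104],-18)"
```

```text
rows shift [0.1454 0.0021 0.5193]
turn [0.     0.     0.0002]
clock: 14.73
tool_pos: [0.4713, -0.0086, 0.2011]
orientation: [-180.0, -0.1, -18.0]
force: [-0.5, 0.2, -0.1]
opening: 0.0876
gripper_force: 0.0
rows shift [-1.500e-03  3.000e-04  3.235e-01]
turn [-0.0001 -0.0004  0.0001]
```

```bash
python3 -m inch '0 0 0.07 0 0 0;0 0 0.14 0 0 0;0 0 0.21 0 0 0;0 0 0.26 0 0 0;0 0 0.3 0 0 0;0 0 0.32 0 0 0;0 0 0.32 0 0 0;0 0 0.32 0 0 0'
python3 -m inch '0 0 0 0 0 0;0 0 0 0 0 0;0 0 0 0 0 0;0 0 0 0 0 0;0 0 0 0 0 0;0 0 0 0 0 0;0 0 0 0 0 0;0 0 0 0 0 0' 1
python3 -c "
from h import *
o=get_obs();print(o['tool_pos'],o['orientation'],o['force'],o['moment'])"
```

```text
clock: 15.4
tool_pos: [0.4713, -0.0085, 0.1049]
orientation: [-180.0, -0.1, -18.0]
force: [0.0, -0.4, 0.2]
opening: 0.0874
gripper_force: 0.0
clock: 16.07
tool_pos: [0.4707, -0.0087, 0.1039]
orientation: [-180.0, -0.0, -18.0]
force: [0.7, 1.3, -0.1]
opening: 0.043
gripper_force: 30.0
[ 0.47069749 -0.00869673  0.10391672] [-1.79987734e+02 -1.15781319e-02 -1.80058105e+01] [ 0.67817025  1.30652764 -0.07732831] [ 0.22067666 -0.12478135 -0.00055807]
```

```bash
python3 -m inch '0 0 -0.04 0 0 0;0 0 -0.1 0 0 0;0 0 -0.17 0 0 0;0 0 -0.24 0 0 0;0 0 -0.31 0 0 0;0 0 -0.38 0 0 0;0 0 -0.4 0 0 0;0 0 -0.4 0 0 0;0 0 -0.4 0 0 0'
python3 -c "
from h import *
o=get_obs();print(o['tool_pos'],o['orientation'],o['force'],o['moment'],o['opening'])
im,c=look('wrist',[('gauge_grip',.24),('gauge_tip',.13)],'w7')
K=o['tool_pos']
print('knob pred',proj('wrist',K+[0,0,.060],c))
b=im.astype(int); m=((b[...,2]>b[...,0]+40)&(b[...,2]>60)); v,u=np.nonzero(m[150:400,250:390]);print(u.min()+250,u.max()+250,v.min()+150,v.max()+150,len(u))
for n in('side','top'):
  im,c=look(n,[('gauge_tip',K[2]-.088),('gauge',K[2]-.05),('gauge_grip',K[2]-.002)],'g'+n)
  print(n,[proj(n,K+[0,0,z],c).round(1) for z in (-.088,-.05,-.002)])
totool([.4777,.3755,.20],-18)
"
```

```text
clock: 16.82
tool_pos: [0.4699, -0.0087, 0.2228]
orientation: [-180.0, 0.1, -18.0]
force: [-0.9, 0.3, -2.9]
opening: 0.0431
gripper_force: 29.9
[ 0.46993194 -0.00874826  0.22284136] [-1.79999389e+02  6.44490856e-02 -1.80287391e+01] [-0.86310033  0.3208446  -2.87695294] [-0.03988475  0.07582439  0.00022494] 0.04312488693905089
wrist gauge_grip [320.5 253. ] 0.98 [ 0.4774 -0.0128  0.24  ]
wrist gauge_grip [322.4 201.2] 0.27 [ 0.5037 -0.0223  0.24  ]
wrist gauge_tip [322.9 204.4] 0.6 [ 0.4666 -0.0119  0.13  ]
wrist gauge_tip [320.2 252.4] 0.34 [0.4231 0.0047 0.13  ]
knob pred [316.74877575 324.47447412]
279 362 208 320 2673
side gauge_tip [301.  221.3] 0.51 [ 0.4701 -0.0095  0.1348]
side gauge [297.8 201.4] 0.6 [ 0.4663 -0.0093  0.1728]
side gauge_grip [300.  173.8] 0.75 [ 0.4721 -0.0038  0.2208]
side [array([300.9, 221.1]), array([299.9, 201.2]), array([298.6, 174.8])]
top gauge_tip [261.7 279.5] 0.57 [0.3522 0.2805 0.1348]
top gauge_grip [230.3 222.2] 0.59 [0.4541 0.331  0.2208]
top [array([405.1, 222.3]), array([408.4, 219.4]), array([412.8, 215.3])]
rows shift [-0.3733 -1.2257  0.0789]
turn [ 0.0001  0.0001 -0.0001]
```

The side view puts the gauge tip at (301,221), on the TCP axis as predicted (300.9,221.1). I carry it over the cap.

```bash
python3 -m inch '-0.02 -0.08 0 0 0 0;-0.06 -0.19 0 0 0 0;-0.09 -0.3 0 0 0 0;-0.12 -0.4 0 0 0 0;-0.15 -0.5 0 0 0 0;-0.18 -0.6 0 0 0 0;-0.21 -0.7 0 0 0 0;-0.24 -0.78 0 0 0 0;-0.26 -0.84 0 0 0 0;-0.26 -0.84 0 0 0 0'
python3 -m inch '-0.03 -0.1 0 0 0 0;-0.06 -0.2 0.01 0 0 0;-0.09 -0.3 0.03 0 0 0;-0.11 -0.36 0.06 0 0 0;-0.113 -0.386 0.08 0 0 0;-0.113 -0.386 0.08 0 0 0;-0.113 -0.386 0.08 0 0 0;-0.113 -0.386 0.08 0 0 0'
python3 -c "
from h import *
o=get_obs();K=o['tool_pos'];print(K,o['orientation'],o['force'])
im,c=look('wrist',[('gauge_tip',K[2]-.088),('cap_target',.058),('cap_recess',.05)],'w8')
g=proj('wrist',[.4778,.3747,.058],c); print('wrist target exp',g,'tip exp',proj('wrist',K+[0,0,-.088],c))
im,c=look('side',[('gauge_tip',K[2]-.088),('cap_target',.058),('cap',.043)],'s8')
print('side exp',[proj('side',p,c).round(1) for p in (K+[0,0,-.088],[.4777,.3755,.058])])
r=red(im,proj('side',[.4777,.3755,.058],c),12);print(r)
totool([.4777,.3755,.155],-18)"
```

```text
clock: 18.2
tool_pos: [0.4745, 0.2583, 0.2235]
orientation: [-180.0, -0.0, -17.9]
force: [1.0, 0.2, -2.6]
opening: 0.0428
gripper_force: 29.9
clock: 18.87
tool_pos: [0.4779, 0.3746, 0.1999]
orientation: [180.0, 0.0, -18.0]
force: [0.4, 0.4, -2.1]
opening: 0.0425
gripper_force: 29.9
[0.47794322 0.3745717  0.19992467] [ 1.79967874e+02  6.65675503e-05 -1.80372125e+01] [ 0.37725445  0.44573724 -2.08954455]
wrist gauge_tip [319.2 204. ] 0.6 [0.4778 0.3742 0.1119]
wrist gauge_tip [316.9 184.8] 0.31 [0.4946 0.3708 0.1119]
wrist cap_target [532.4  51.2] 0.9 [0.5401 0.15   0.058 ]
wrist cap_target [533.5 191.1] 0.88 [0.4055 0.1638 0.058 ]
wrist cap_target [321.5 186.3] 0.66 [0.4783 0.3717 0.058 ]
wrist cap_recess [530.  186.5] 0.8 [0.4078 0.1619 0.05  ]
wrist cap_recess [318.1 185.5] 0.78 [0.4782 0.3754 0.05  ]
wrist cap_recess [526.9  51.6] 0.73 [0.5409 0.1497 0.05  ]
wrist target exp [318.8636811  187.66352746] tip exp [318.75260415 204.02324147]
side gauge_tip [308.  169.2] 0.41 [0.4746 0.369  0.1119]
side cap_target [379.8 279.3] 0.76 [ 0.6011 -0.0829  0.058 ]
side cap_target [272.5 239.3] 0.57 [0.4055 0.071  0.058 ]
side cap_target [337.1 242.4] 0.51 [0.5365 0.0501 0.058 ]
side cap [335.3 250.5] 0.86 [0.5325 0.0442 0.043 ]
side cap [273.3 245.8] 0.85 [0.406  0.0707 0.043 ]
side cap [380.1 290.5] 0.73 [ 0.6005 -0.0936  0.043 ]
side exp [array([309.3, 168.6]), array([309.9, 187. ])]
(np.float64(309.5), np.float64(186.5), np.int64(5), (np.float64(309.0), np.float64(186.4)))
rows shift [-1.000e-03 -1.000e-04  1.507e-01]
turn [-0.0002 -0.     -0.0002]
```

```bash
python3 -c "
import cv2
w=cv2.resize(cv2.imread('pics/w8.png')[130:260,250:390],None,fx=4,fy=4,interpolation=cv2.INTER_CUBIC)
cv2.imwrite('pics/w8c.png',w)"
```

```text
(no output)
```

View pics/w8c.png

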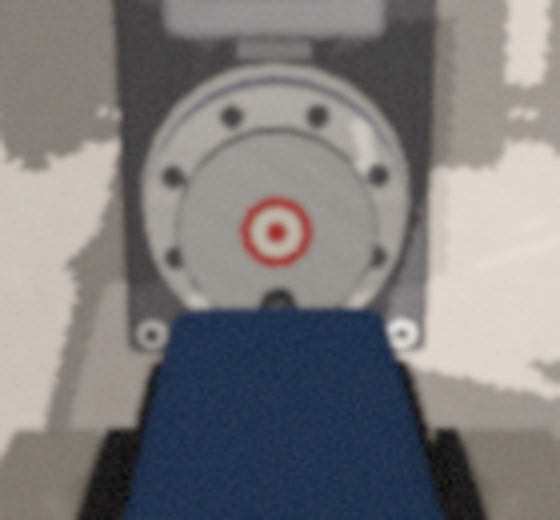

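The target at (319.1,187.9) and the plunger end at (319,204) line up with the vertical under the TCP to about 0.5 mm, and the cap looks level. I press down.

```bash
python3 -m inch '-0.001 0 0.04 0 0 0;-0.001 0 0.09 0 0 0;-0.001 0 0.13 0 0 0;-0.001 0 0.155 0 0 0;-0.001 0 0.165 0 0 0;-0.001 0 0.165 0 0 0;-0.001 0 0.165 0 0 0;-0.001 0 0.165 0 0 0'
python3 -c "
from h import *
o=get_obs();K=o['tool_pos'];print(K,o['orientation'],o['force'])
im,c=look('wrist',[('gauge_tip',K[2]-.088)],'w9')
g=proj('wrist',K+[0,0,.058-K[2]],c); r=red(im,g,12); print(g,r,onz('wrist',r[:2],.058,c))
for i in range(4): snapshot('top'); print(get_obs()['force'])"
```

```text
clock: 19.93
tool_pos: [0.478, 0.3761, 0.1512]
orientation: [-179.9, -0.0, -18.0]
force: [0.3, 0.8, -1.3]
opening: 0.0427
gripper_force: 29.9
[0.47796946 0.37608475 0.15123289] [-1.79932331e+02 -3.45709371e-02 -1.79989021e+01] [ 0.34000959  0.81073353 -1.29626865]
wrist gauge_tip [319.8 204.2] 0.59 [0.4776 0.3753 0.0632]
[318.79482261 202.15424592] (np.float64(320.0), np.float64(199.0), np.int64(123), (np.float64(320.2926829268293), np.float64(198.54471544715446))) [0.48038527 0.37419791 0.058     ]
[-0.27989227 -0.27645653 -2.69621275]
[-0.02208333 -0.02974447 -3.07181902]
[-0.11618947  0.14765163 -3.27455934]
[-0.03251738  0.236594   -3.24125923]
```

```bash
python3 -m inch '0 0 0.01 0 0 0;0 0 0.02 0 0 0;0 0 0.03 0 0 0;0 0 0.033 0 0 0;0 0 0.033 0 0 0;0 0 0.033 0 0 0;0 0 0.033 0 0 0;0 0 0.033 0 0 0'
python3 -c "
from h import *
f=[]
for i in range(4): snapshot('top'); f.append(get_obs()['force'])
o=get_obs();print(o['tool_pos'],o['orientation'],np.mean(f,0))"
```

```text
clock: 20.9
tool_pos: [0.4777, 0.3759, 0.1408]
orientation: [-180.0, -0.0, -18.0]
force: [1.0, 0.2, 0.9]
opening: 0.0426
gripper_force: 30.0
[0.47770575 0.37583873 0.14066423] [-1.79973391e+02 -1.24380331e-02 -1.80057161e+01] [-0.38292776  0.74621736  1.05973344]
```

```bash
python3 -m inch '0 0 0.005 0 0 0;0 0 0.01 0 0 0;0 0 0.014 0 0 0;0 0 0.0165 0 0 0;0 0 0.0165 0 0 0;0 0 0.0165 0 0 0;0 0 0.0165 0 0 0;0 0 0.0165 0 0 0'
python3 -c "
from h import *
f=[]
for i in range(5): im=snapshot('side'); f.append(get_obs()['force'])
o=get_obs();print(o['tool_pos'],o['orientation'],o['qvel'].round(2),np.mean(f,0),o['clock'])
w=snapshot('wrist'); a=cv2.resize(im[140:230,260:360],None,fx=4,fy=4,interpolation=cv2.INTER_CUBIC); b=cv2.resize(w[150:240,270:370],None,fx=4,fy=4,interpolation=cv2.INTER_CUBIC)
cv2.imwrite('pics/fin.png',np.hstack([a,b])[:,:,::-1])"
```

```text
clock: 21.77
tool_pos: [0.4777, 0.3759, 0.1358]
orientation: [-180.0, -0.0, -18.0]
force: [-0.2, 1.3, 4.5]
opening: 0.043
gripper_force: 30.0
[0.4776788  0.37580826 0.13563312] [-1.79979055e+02 -8.46688525e-03 -1.80070864e+01] [-0.04  0.08  0.06  0.02  0.06 -0.02] [-0.30231662  1.10472472  4.39022319] 22.0167
```

View pics/fin.png

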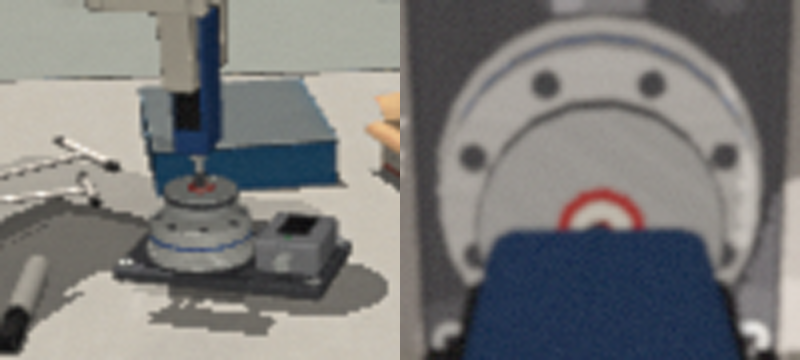

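The side view shows the cap level on the dome and the plunger standing on the target. The wrist view shows the target ring centred under the body. The force rose about 7.5 N with roughly 10 mm of compression, so I hand it in.

```bash
python3 -c "
from plant import close_job
print(close_job())"
```

```text
the job is handed in; nothing more can be done
None
```

I handed the job in at about 22 s on the clock, with no verdict returned: the cap is balanced level on the dome, and the upright gauge is pressing on its red target at about 7.5 N (about 10 mm of plunger travel, judged from wrist force and height, since the dial was not in view).

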